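# Open the combination lock and present it to the free reader

## Task

Take the combination lock off the hasp of the reagent case: turn its dial until the pointer clicks into the notch at the opening mark (pointer towards the shackle's crossbar), then, with the lock still in its saddle, pull the shackle fully out. Lift the opened lock off, and finish while holding it still in the gripper, about 10 cm above the middle of the reader that has no tray on it, level with the dial facing up and touching nothing else. Leave the tray, the jar and the tip box as they stand.

Things in the scene. Friction and masses are not known exactly. Their poses are not given: they have to be found in the camera images.
- case: Fixed low white reagent case, 266 x 226 mm, lid top 55 mm above the bench; origin under its centre, on the bench. The lock lies in a saddle on the lid, its centre 30 mm from the case's centre towards case +x, same axes.
- saddle (a point): Middle of the saddle's floor, 67 mm above the bench, under the lock. Round the lock: side lips 5 mm high and 4 mm thick, a stop behind (+x) and a 20 mm wide stop in front (-x), both 14 mm high above this floor.
- arch (a point): Top of the fixed steel staple arch over the shackle's +y leg, just in front of the lock body; 30 mm above the saddle floor, 24 mm wide, reaching 10 mm out from the lock's -x face. It holds the lock down until the shackle is out.
- lock: Loose combination padlock, 0.35 to 0.6 kg, flat, dial up. Plain metal body 72 (x) x 64 (y) x 36 mm high; origin at the centre of its underside, z up. The shackle leaves its -x face. Grip it across y (64 mm) above the lips, or lift it by the dial's grip bar. 1 to 2 mm of play in the saddle. Lifts straight up once the shackle is out.
- lock_center (a point): Centre of the lock's body, 18 mm above its underside; axes of the lock.
- dial (a joint): Dial angle, rad, positive counter-clockwise from above, 0 = pointer at the opening mark (towards lock -x, the crossbar). Click notches every 0.524 rad (30 degrees), about 0.05 N m to pass each; let go, it settles in the nearest. Range -1.1 to 3.0; starts from 0.9 to 2.7, so it opens clockwise. Only the notch at 0 frees the shackle.
- dial_grip (a point): On the dial's axis, 8 mm from the lock's centre towards lock +x, 58.5 mm above the lock's underside: height to grip the black upright grip bar, 44 mm long, 12 mm thick, top 65 mm above the underside, standing 25 mm above a disc of 48 mm diameter. The bar lies along this point's x; its -x end is the pointer, with a white line.
- shackle (a joint): How far the shackle is pulled out of the lock, m: 0 shut, 0.030 fully out (stop). It slides with about 2 N of friction and stays where left. While locked it gives 4 to 6 mm at most.
- shackle_bar (a point): Middle of the shackle's crossbar: straight bar 10 mm thick along lock y, its centre 52 mm in front of the lock's -x face when shut, 18 mm above the lock's underside, 30 mm above the lid. Legs 48 mm apart (38 mm clear between); 37 mm clear from bar to arch. Pulls out along lock -x. Axes of the lock.
- reader_free: Fixed grey reader pad, 110 x 110 x 20 mm with a black ring on top, that has nothing on it; origin under its centre, on the bench. On the left or the right of the case.
- reader_busy: The same reader pad, with the white tray standing on it, on the other side of the case.
- tray: Loose white well tray, 85 x 110 x 22 mm, on the busy reader; origin under its centre.
- jar: Loose white jar, 68 mm diameter, 110 mm high; origin under its centre.
- tip_box: Loose grey plastic tip box, 60 x 100 x 50 mm; origin under its centre.
Mind the look-alikes: they are no part of the job. What is shaped like the reader_free but yellow is not meant.

How it is judged:
On the way, in this order (a step that is already met when the one before it is completed fails the run):
1. the dial is clicked into the notch at the opening mark, shackle still in (value of joint dial between -0.2 and 0.2 rad and value of joint shackle below 0.012 m), for 0.2 s.
2. the shackle is pulled out while the lock lies in its saddle (value of joint shackle above 0.024 m and distance of lock from where it was at the start of the episode below 0.015 m), for 0.2 s.
At the end, for the whole second after the job is handed in: The gripper still holds the lock, shackle out by at least 20 mm, its centre within 50 mm sideways of the free reader's middle, its underside 60 to 200 mm above the bench, within 17 degrees of level with the dial up, still (under 30 mm/s) and touching none of the other things (value of joint shackle above 0.02 m and horizontal distance between lock_center and reader_free below 0.05 m and height (world z) of lock between 0.06 and 0.2 m and angle between lock's own z axis and vertical below 0.3 rad and linear speed of lock below 0.03 m/s and contact force between lock and the fingers above 2 N and contact force between lock and reader_free below 0.2 N and contact force between lock and reader_busy below 0.2 N and contact force between lock and case below 0.2 N and contact force between lock and tray below 0.2 N and contact force between lock and jar below 0.2 N and contact force between lock and tip_box below 0.2 N); the arm keeps its last pose, push and grip.
It fails at once if the tray, jar or tip box is pushed out of place (more than 20 mm) (distance of any of tray, jar, tip_box from where it was at the start of the episode above 0.02 m).
It also fails if it takes over 69 s, if anything falls off the work surface, if the arm or the gripper's body presses on something with over 40 N, if the wrist force passes 120 N, or if a joint passes its speed limit or range.

## Robot

A 7-joint arm with a two-finger parallel gripper is mounted at the origin on the work surface. World frame = base frame: x ahead of the robot, y to its left, z up, the work surface at z = 0. Lengths are in m, angles in rad, forces in N, time in s.
With the tool pointing down it reaches from about 0.4 to 0.85 m from the base axis. Payload 10.4 kg.
Tool frame: the origin (TCP) lies on the centre line of the jaws, within the pads' length; the fingertips stand r.finger_overhang ahead of it and the grasp point (between the pads) lies 5 mm behind it (r.finger_overhang is the distance from the TCP to the fingertips, in m); z points along the fingers, y is the line along which they close (so a half turn about z gives the same grasp; the last joint's range is limited). The gripper opens to 87 mm and grips with 3 to 60 N. Pads are 19 mm wide; open, the fingers measure 117 mm over their backs; the gripper's body (75 mm by 190 mm) begins 51 mm behind the grasp point.
Start: joints at [1.298, 0.332, -0.065, 1.46, 0.022, 1.35, -0.088], TCP at [0.155, -0.606, 0.206] pointing down, gripper open.
Joint ranges: [-2.6, 2.6], [-0.5, 2.12], [-1.47, 1.34], [0.16, 2.42], [-1.27, 4.41], [0.06, 2.06], [-2.6, 2.6]. Speed limits (rad/s): [2.22, 2.22, 2.79, 2.79, 3.14, 3.14, 3.14].

## Interface

Orientations are given as a unit quaternion [x, y, z, w].
In Python, from bench import read_state, viewer, r gives the robot as it stands.
- The arm moves only by the tool carry_out, never from a script. Its argument "moves" is a list of rows, each a list of 6 numbers: the shift along the tool's x, y, z in units of 40 mm (1.0 is 40 mm), then the turn, a rotation vector about the tool's x, y, z in units of 8 degrees (1.0 is 8 degrees). A call has 1 to 20 rows; each row shifts and turns the commanded pose from where the row before left it, along the tool's axes as they then stand; what a row does not reach is not made up. A row lasts 1/8 s, in which the tool goes at most 62.5 mm and 10.7 degrees, less where a joint would pass 70% of its speed; a pose out of reach is approached as far as the arm can. A call is refused whole if a number of a shift passes 1 or a number of a turn 1, either way. A call with a gripper value outside its range is refused whole. "fingers" is the finger opening in mm, from 0 to 87, set as the call begins (left out, the last holds). The fingers move at their own pace and stop on an object; "force" is the grip in N (left out, the last holds). Time passes only in rows, so rows that do not move let the fingers close. It gives the time, the measured TCP pose, the force, the opening and the grip force at its end, in the units of the state.
- read_state(): the state, without advancing time (a new reading comes with each control period).
- viewer.camera(name): name is "scene" or "top" or "wrist"; returns a dict with "pixels" (480x640x3 uint8, red, green, blue), "range_z" (480x640 float32, m along the optical axis (not along the pixel's ray), 0 where there is no reading), "fx", "fy", "cx", "cy" (pixels), "xyz" and "orientation" of the camera in the world. Camera axes: x right, y down, z forward; pixel columns grow to the right and rows downward; lengths in m; the calibration is good to about 2 mm. The wrist camera is an equidistant fisheye: a pixel r from the principal point sees the ray r / f radians off the axis. A picture is of the moment at which its call begins.
- r.close_job(): hands the job in; it is judged then, once.
The state is a dict: "time": time; "joint_positions": joint angles; "joint_vel": joint speeds; "joint_torque": joint torques, N m; "ee_pos": TCP position; "eef_rot": TCP orientation; "ft_force": force on the tool from outside, world axes, zero at the start; "torque": the same for the moment, N m; "width": finger opening in m; "grip_force": force on a finger pad.
Only numpy, scipy, OpenCV 4.12 (cv2) and the standard library are available. Lean on these libraries where they do the work, as an engineer would, in place of code of your own. Each camera call takes 0.05 s, during which the arm holds its last target. There are 200 camera calls.

## Working session

There is one attempt and no reset: what is moved stays moved. The work goes in short steps, Python scripts to look and compute and a tool call to move; the robot and the scene stay as the last step left them, time stands still between calls to the robot, and variables do not carry over. Pictures are saved under pics/ and viewed, at most 10 in all, crops included, and the job is handed in when it is done.

Besides the shell and the picture viewer there is one more tool, called after "Emit:" as name(argument=value, ...), one argument or row to a line, values as JSON. carry_out: Moves the arm, as the interface text tells. Its arguments: {"type":"object","properties":{"moves":{"type":"array","items":{"type":"array","items":{"type":"number"}}},"fingers":{"type":"number"},"force":{"type":"number"}},"required":["moves"]}

```bash
mkdir -p pics; cat > h.py <<'E'
import numpy as np,cv2
from scipy.spatial.transform import Rotation as R
from bench import read_state, viewer, r
def shot(n,f):
    c=viewer.camera(n); np.savez('pics/'+f+'.npz',**c); cv2.imwrite('pics/'+f+'.png',c['pixels'][:,:,::-1]); return c
def pts(c):
    v,u=np.mgrid[:480,:640]; z=c['range_z']
    P=np.stack([(u-c['cx'])/c['fx']*z,(v-c['cy'])/c['fy']*z,z],-1)
    return P@R.from_quat(c['orientation']).as_matrix().T+c['xyz']
E
python3 - <<'E'
from h import *
c=shot('top','t1'); print(c['xyz'],c['orientation'],c['fx'])
shot('scene','s1')
s=read_state(); print(s, r.finger_overhang)
E
```

```text
[0.35829251 0.07344895 1.64128269] [-0.7061881   0.70675151 -0.02625764  0.03333464] 620.6622771712217
{'time': 0.1, 'joint_positions': array([ 1.29841155,  0.33280044, -0.06475337,  1.46082253,  0.02159548,
        1.34991948, -0.08846535]), 'joint_vel': array([ 8.57711743e-05, -1.56411849e-03, -1.52610921e-03, -2.89274864e-03,
       -4.65241128e-04,  4.85118715e-04,  1.02673091e-04]), 'joint_torque': array([ 7.33821380e-04, -6.24535203e+01,  2.42068770e-02, -3.90723324e+01,
       -6.14243327e-02,  3.64662311e-02,  9.55909195e-05]), 'ee_pos': array([ 0.15443711, -0.60524747,  0.20555541]), 'eef_rot': array([ 9.92204491e-01,  1.24618834e-01, -9.52895090e-05, -6.19913033e-04]), 'ft_force': array([-0.73028074,  0.28056889,  0.59226478]), 'torque': array([ 0.01875866,  0.01586465, -0.02290569]), 'grip_force': 0.0, 'width': 0.08699926996888432} 0.014
```

View pics/t1.png

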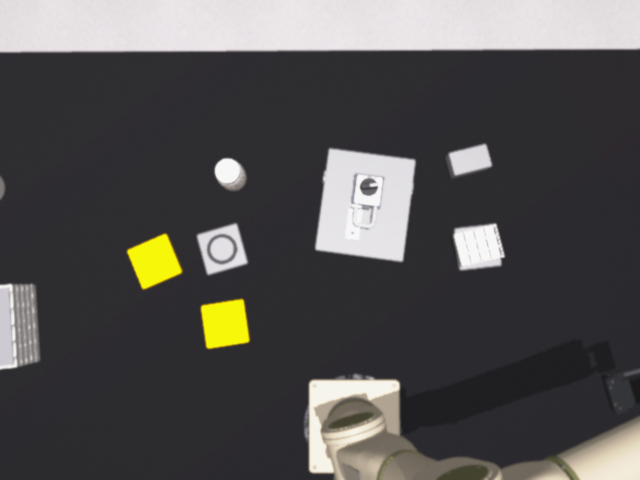

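View pics/s1.png

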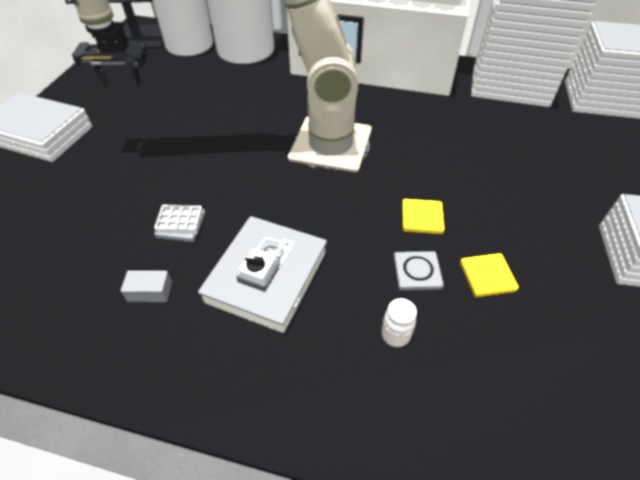

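The top view shows the case centred near (366,205), the lock at (368,190) with its shackle towards the robot (364,225), the free reader at (222,249), the jar at (230,173), and the tray and tip box on the right.

```bash
python3 - <<'E'
from h import *
c=dict(np.load('pics/t1.npz')); P=pts(c); Z=P[...,2]
# case lid rect
def rect(m,name):
    n,l,s,_=cv2.connectedComponentsWithStats(m.astype(np.uint8))
    k=1+s[1:,4].argmax(); q=P[l==k][:,:2].astype(np.float32); rr=cv2.minAreaRect(q*1000); print(name,rr,np.median(P[l==k][:,2]))
v,u=np.mgrid[:480,:640]
box=lambda a,b,d,e:(u>a)&(u<b)&(v>d)&(v<e)
rect((Z>.04)&box(300,430,130,280),'case')
rect((Z>.05)&(Z<.062)&box(300,430,130,280),'lid')
rect((Z>.095)&(Z<.108)&box(345,395,165,214),'lockbody')
rect((Z>.122)&box(345,395,165,214),'bar')
rect((Z>.01)&box(190,255,215,280),'reader')
rect((Z>.08)&box(210,250,150,195),'jar')
for p in [(352,215),(377,215),(364,225),(368,190)]: print(p,P[p[1],p[0]])
im=c['pixels'][140:270,310:420,::-1]
cv2.imwrite('pics/t1c.png',cv2.resize(im,None,fx=4.6,fy=4.6,interpolation=cv2.INTER_CUBIC))
E
```

```text
case ((523.8607177734375, -22.273956298828125), (231.45162963867188, 354.4775695800781), 82.03196716308594) 0.05641968793033969
lid ((566.695556640625, -28.651290893554688), (226.16082763671875, 266.442626953125), 82.2525863647461) 0.055742779549384336
lockbody ((596.0880126953125, -32.63505554199219), (64.02687072753906, 73.10065460205078), 82.0321044921875) 0.10339640090240398
bar ((493.28277587890625, 25.02869415283203), (40.46186828613281, 283.9548645019531), 62.157649993896484) 0.13165201163683438
reader ((444.0036315917969, 240.5545654296875), (349.5132751464844, 137.5615234375), 84.32962036132812) 0.02101057695721975
jar ((522.2360229492188, 196.64202880859375), (405.95367431640625, 64.78199005126953), 45.1173210144043) 0.10969396191881864
(352, 215) [0.538212   0.00595159 0.06427253]
(377, 215) [ 0.53937021 -0.05878408  0.05326471]
(364, 225) [ 0.51044002 -0.02321418  0.08534485]
(368, 190) [ 0.59570235 -0.03226902  0.10889215]
```

View pics/t1c.png

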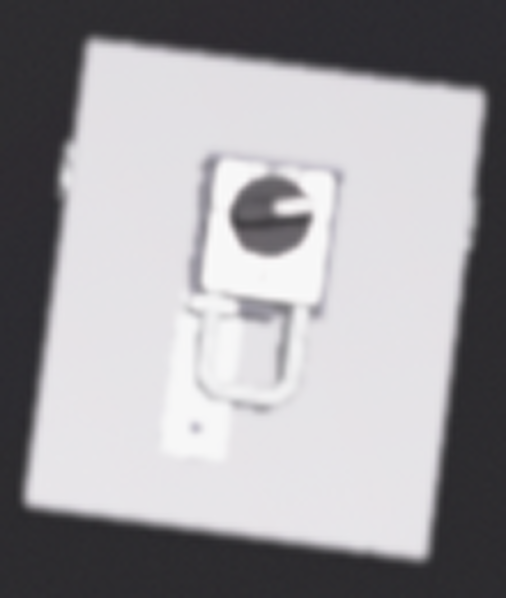

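```bash
cat >> h.py <<'E'
def rel(x,y,z,yaw,n=None):
    """tool-frame shift (units) and z turn (units) to the world goal, tool down, tool-x yaw in deg (mod 180)"""
    s=read_state(); M=R.from_quat(s['eef_rot']); d=M.inv().apply(np.array([x,y,z])-s['ee_pos'])
    G=R.from_euler('z',yaw,degrees=True)*R.from_quat([1,0,0,0])
    w=np.degrees((M.inv()*G).as_rotvec()); xa=M.as_matrix()[:,0]
    print('t',round(s['time'],2),'pos',s['ee_pos'].round(4),'yaw',np.degrees(np.arctan2(xa[1],xa[0])).round(1),'q',s['joint_positions'].round(2),'F',s['ft_force'].round(1),'w',round(s['width'],4),'g',s['grip_force'])
    print('shift units',(d/.04).round(3),'turn units',(w/8).round(3))
E
python3 - <<'E'
from h import *
c=dict(np.load('pics/t1.npz')); P=pts(c); Z=P[...,2]
v,u=np.mgrid[:480,:640]
box=lambda a,b,d,e:(u>a)&(u<b)&(v>d)&(v<e)&(c['range_z']>0)&(Z<.3)
def rect(m,name):
    n,l,s,_=cv2.connectedComponentsWithStats(m.astype(np.uint8))
    k=1+s[1:,4].argmax(); q=P[l==k][:,:2].astype(np.float32); print(name,cv2.minAreaRect(q*1000),np.median(P[l==k][:,2]),q.mean(0),len(q))
rect((Z>.122)&box(345,395,165,214),'bar')
rect((Z>.012)&(Z<.03)&box(190,255,215,280),'reader')
rect((Z>.1)&box(210,250,150,195),'jar')
rect((Z>.075)&(Z<.095)&box(345,390,215,235),'crossbar')
rel(.585,-.034,.23,-8)
E
```

```text
bar ((603.6157836914062, -33.651756286621094), (13.218809127807617, 44.08676528930664), 6.5881781578063965) 0.13154758618004503 [ 0.6037038  -0.03361233] 95
reader ((454.5060729980469, 345.572998046875), (110.72052764892578, 111.24374389648438), 16.064247131347656) 0.021001461618375794 [0.45421156 0.34476343] 1714
jar ((644.4864501953125, 319.230712890625), (57.37320327758789, 58.150672912597656), 32.7127799987793) 0.11045207294329895 [0.64383996 0.31910095] 447
crossbar ((517.684326171875, -23.17961883544922), (55.72613525390625, 30.774768829345703), 89.77262878417969) 0.0895037262542222 [ 0.51594317 -0.02227489] 128
t 0.1 pos [ 0.1544 -0.6052  0.2056] yaw 14.3 q [ 1.3   0.33 -0.06  1.46  0.02  1.35 -0.09] F [-0.7  0.3  0.6] w 0.087 g 0.0
shift units [ 13.961 -11.176  -0.598] turn units [-9.00e-03  2.00e-03  2.79e+00]
```

Emit:
carry_out(
  moves=[
    [0.5,-0.4,-0.3,0,0,0],
    [1,-0.8,-0.3,0,0,0],
    [1,-0.8,0,0,0,0],
    [1,-0.8,0,0,0,0],
    [1,-0.8,0,0,0,0],
    [1,-0.8,0,0,0,0],
    [1,-0.8,0,0,0,0],
    [1,-0.8,0,0,0,0],
    [1,-0.8,0,0,0,0],
    [1,-0.8,0,0,0,0],
    [1,-0.8,0,0,0,0],
    [1,-0.8,0,0,0,0],
    [1,-0.8,0,0,0,0],
    [1,-0.8,0,0,0,0],
    [0.5,-0.4,0,0,0,0],
    [0,0,0,0,0,0],
    [0,0,0,0,0,0],
  ],
  fingers=40,
  force=30,
)

```text
time: 2.22
ee_pos: [0.586, -0.034, 0.2299]
eef_rot: [0.992, 0.124, -0.0, 0.0]
ft_force: [-0.1, 0.6, -0.6]
width: 0.0397
grip_force: 0.0
```

```bash
python3 - <<'E'
from h import *
c=shot('wrist','w1'); print(c['fx'],c['cx'],c['cy'],c['xyz'],c['orientation'])
rel(.604,-.0337,.20,96.6); rel(.604,-.0337,.20,-83.4)
im=c['pixels'][:,:,::-1]; cv2.imwrite('pics/w1.png',im)
E
```

```text
371.64829954431775 318.6028061571123 244.9914875669611 [ 0.6551505  -0.01624209  0.40817339] [ 0.78248417 -0.60864659 -0.08029955  0.10401843]
t 2.27 pos [ 0.5859 -0.0344  0.2301] yaw 14.2 q [ 0.48  0.3  -0.62  1.5   0.17  1.4  -1.47] F [ 0.  -0.4 -0.6] w 0.0402 g 0.0
shift units [0.443 0.093 0.751] turn units [-0.0000e+00  7.0000e-03 -1.0297e+01]
t 2.27 pos [ 0.5859 -0.0344  0.2301] yaw 14.2 q [ 0.48  0.3  -0.62  1.5   0.17  1.4  -1.47] F [ 0.  -0.4 -0.6] w 0.0402 g 0.0
shift units [0.443 0.093 0.751] turn units [7.0000e-03 0.0000e+00 1.2203e+01]
```

View pics/w1.png

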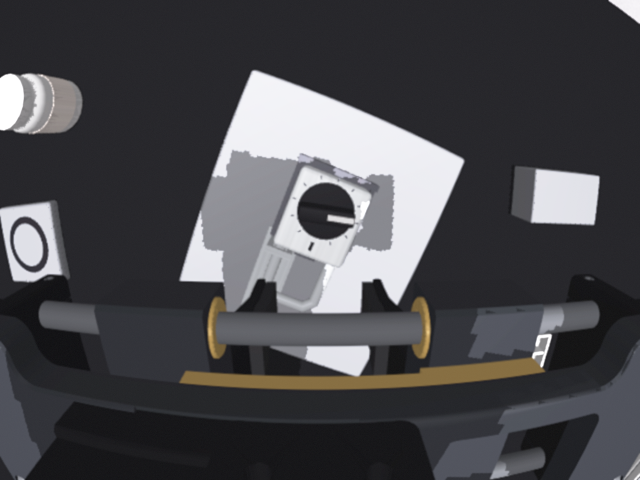

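The wrist view shows the dial at (326,211), its pointer towards (356,219) and the opening mark at (311,246). The pointer is therefore about 100° counter-clockwise of the mark, so I'll align with the bar now.

Emit:
carry_out(
  moves=[
    [0.443,0.093,0,0,0,0],
    [0,0,0,0,0,-0.95],
    [0,0,0,0,0,-0.95],
    [0,0,0,0,0,-0.95],
    [0,0,0,0,0,-0.95],
    [0,0,0,0,0,-0.95],
    [0,0,0,0,0,-0.95],
    [0,0,0,0,0,-0.95],
    [0,0,0,0,0,-0.95],
    [0,0,0,0,0,-0.95],
    [0,0,0.5,0,0,-0.95],
    [0,0,0.5,0,0,-0.8],
    [0,0,0,0,0,0],
    [0,0,0,0,0,0],
  ],
)

```text
time: 4.03
ee_pos: [0.6047, -0.033, 0.1912]
eef_rot: [0.666, 0.746, 0.0, 0.0]
ft_force: [-0.1, -0.4, -0.3]
width: 0.0399
grip_force: 0.0
```

```bash
python3 - <<'E'
from h import *
c=shot('wrist','w2'); 
rel(.604,-.0337,.127,96.6)
# depth-based bar fit (fisheye)
v,u=np.mgrid[:480,:640]; a=(u-c['cx'])/c['fx']; b=(v-c['cy'])/c['fy']; th=np.hypot(a,b); z=c['range_z']
k=np.tan(th)/np.maximum(th,1e-9); P=np.stack([a*k*z,b*k*z,z],-1)@R.from_quat(c['orientation']).as_matrix().T+c['xyz']
m=(z>0)&(abs(P[...,2]-.131)<.006)&(np.hypot(P[...,0]-.604,P[...,1]+.034)<.03)
print(m.sum(), cv2.minAreaRect((P[m][:,:2]*1000).astype(np.float32)))
m=(z>0)&(abs(P[...,2]-.103)<.003)&(np.hypot(P[...,0]-.596,P[...,1]+.033)<.06)
print(m.sum(), cv2.minAreaRect((P[m][:,:2]*1000).astype(np.float32)))
cv2.imwrite('pics/w2.png',c['pixels'][:,:,::-1])
E
```

```text
t 4.08 pos [ 0.6048 -0.0328  0.1914] yaw 96.6 q [ 0.61  0.41 -0.82  1.5   0.31  1.36 -0.12] F [ 0.3 -0.7  0.2] w 0.0401 g 0.0
shift units [-0.02  -0.026  1.609] turn units [ 0.01   0.004 -0.006]
1138 ((605.5118408203125, -34.900146484375), (12.038135528564453, 44.70515823364258), 5.469257354736328)
4295 ((598.3576049804688, -33.63490676879883), (63.774417877197266, 73.18148803710938), 82.34268188476562)
```

View pics/w2.png

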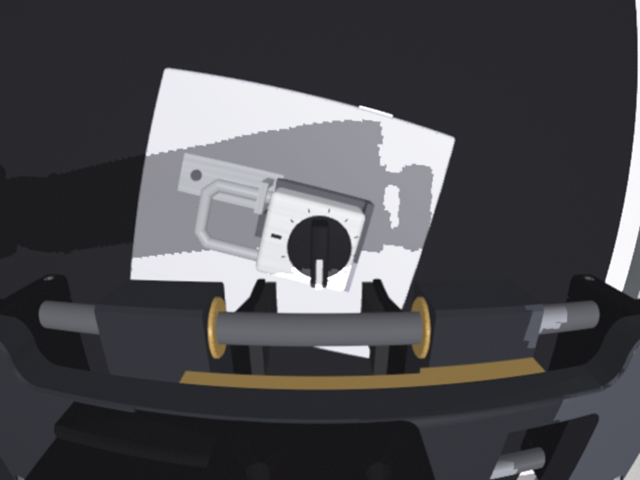

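The bar (319,228 to 319,285) is aligned with the tool and lies between the fingers. The angle left is about 103°. Descend and close.

Emit:
carry_out(
  moves=[
    [0.03,0,0.6,0,0,0],
    [0,0,0.6,0,0,0],
    [0,0,0.4,0,0,-0.1],
    [0,0,0,0,0,0],
  ],
)

```text
time: 4.58
ee_pos: [0.604, -0.0313, 0.1258]
eef_rot: [0.659, 0.752, -0.0, -0.0]
ft_force: [-0.4, -0.3, 0.1]
width: 0.0401
grip_force: 0.0
```

Emit:
carry_out(
  moves=[
    [0,0,0,0,0,0],
    [0,0,0,0,0,0],
    [0,0,0,0,0,0],
    [0,0,0,0,0,0],
    [0,0,0,0,0,0],
    [0,0,0,0,0,0],
  ],
  fingers=5,
  force=25,
)

```text
time: 5.32
ee_pos: [0.6043, -0.0311, 0.1263]
eef_rot: [0.659, 0.752, -0.0, 0.0]
ft_force: [-0.2, -0.3, -0.2]
width: 0.0053
grip_force: 0.0
```

```bash
python3 - <<'E'
from h import *
rel(.6045,-.034,.127,-7.9)
print(read_state()['torque'])
E
```

```text
t 5.33 pos [ 0.6043 -0.0311  0.1263] yaw 97.5 q [ 0.6   0.46 -0.81  1.58  0.35  1.24 -0.14] F [-0.2 -0.3 -0.2] w 0.0053 g 0.0
shift units [-0.071 -0.005 -0.019] turn units [1.0000e-03 1.0000e-03 1.3176e+01]
[-0.05988801 -0.13212093 -0.00558403]
```

```bash
python3 - <<'E'
from h import *
c=shot('wrist','w3')
s=shot('scene','s3'); 
a=cv2.resize(c['pixels'][160:400,200:440],(400,400)); b=cv2.resize(s['pixels'][205:335,195:335],(400,400),interpolation=cv2.INTER_CUBIC)
cv2.imwrite('pics/c3.png',np.hstack([a,b])[:,:,::-1])
E
```

```text
(no output)
```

View pics/c3.png

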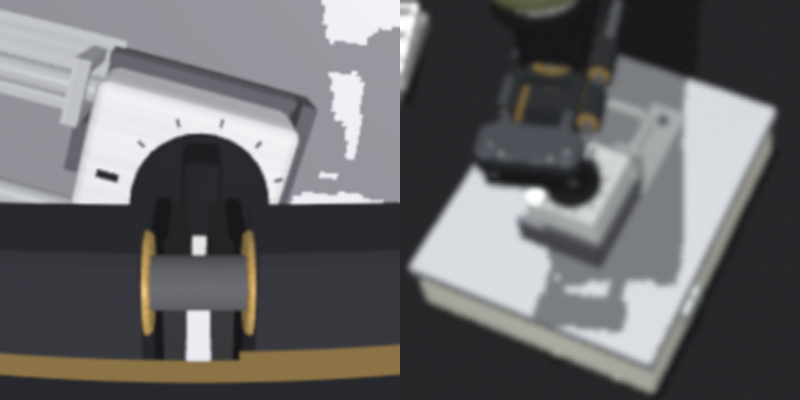

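```bash
python3 - <<'E'
from h import *
c=dict(np.load('pics/w3.npz'))
v,u=np.mgrid[:480,:640]; a=(u-c['cx'])/c['fx']; b=(v-c['cy'])/c['fy']; th=np.hypot(a,b); z=c['range_z']
k=np.tan(th)/np.maximum(th,1e-9); P=np.stack([a*k*z,b*k*z,z],-1)@R.from_quat(c['orientation']).as_matrix().T+c['xyz']
s=read_state(); Q=(P-s['ee_pos'])@R.from_quat(s['eef_rot']).as_matrix()
for row in (250,270,282,286,290,296,302,306,309,330,350,370):
    print(row,[(x,*(Q[row,x]*1000).round().astype(int)) if z[row,x]>0 else (x,) for x in (294,300,306,312,319,326,332,338,346)])
E
```

```text
250 [(294, np.int64(15), np.int64(-13), np.int64(20)), (300, np.int64(15), np.int64(-10), np.int64(19)), (306, np.int64(15), np.int64(-7), np.int64(20)), (312, np.int64(18), np.int64(-3), np.int64(7)), (319, np.int64(18), np.int64(1), np.int64(7)), (326, np.int64(18), np.int64(4), np.int64(8)), (332, np.int64(16), np.int64(8), np.int64(15)), (338, np.int64(15), np.int64(11), np.int64(20)), (346, np.int64(15), np.int64(16), np.int64(20))]
270 [(294, np.int64(4), np.int64(-13), np.int64(18)), (300, np.int64(3), np.int64(-10), np.int64(19)), (306, np.int64(3), np.int64(-7), np.int64(19)), (312, np.int64(12), np.int64(-3), np.int64(-6)), (319, np.int64(12), np.int64(1), np.int64(-6)), (326, np.int64(12), np.int64(4), np.int64(-6)), (332, np.int64(11), np.int64(7), np.int64(-5)), (338, np.int64(3), np.int64(11), np.int64(19)), (346, np.int64(3), np.int64(16), np.int64(19))]
282 [(294, np.int64(11), np.int64(-11), np.int64(-21)), (300, np.int64(11), np.int64(-8), np.int64(-21)), (306, np.int64(10), np.int64(-5), np.int64(-18)), (312, np.int64(10), np.int64(-3), np.int64(-17)), (319, np.int
[... 3487 characters left out ...]
-56)), (319, np.int64(-81), np.int64(1), np.int64(72)), (326, np.int64(-3), np.int64(3), np.int64(-57)), (332, np.int64(3), np.int64(5), np.int64(-66)), (338, np.int64(2), np.int64(7), np.int64(-65)), (346, np.int64(25), np.int64(7), np.int64(-102))]
370 [(294, np.int64(6), np.int64(-7), np.int64(-84)), (300, np.int64(-5), np.int64(-6), np.int64(-67)), (306, np.int64(-6), np.int64(-4), np.int64(-65)), (312, np.int64(-99), np.int64(-5), np.int64(71)), (319, np.int64(-99), np.int64(1), np.int64(71)), (326, np.int64(-100), np.int64(6), np.int64(71)), (332, np.int64(-6), np.int64(5), np.int64(-65)), (338, np.int64(-6), np.int64(7), np.int64(-65)), (346, np.int64(13), np.int64(8), np.int64(-93))]
```

```bash
python3 - <<'E'
from h import *
s=read_state(); T0=None
def Qof(f,T):
    c=dict(np.load(f'pics/{f}.npz'))
    v,u=np.mgrid[:480,:640]; a=(u-c['cx'])/c['fx']; b=(v-c['cy'])/c['fy']; th=np.hypot(a,b); z=c['range_z']
    k=np.tan(th)/np.maximum(th,1e-9); C=np.stack([a*k*z,b*k*z,z],-1)
    # tool<-camera from w3 moment
    W=dict(np.load('pics/w3.npz')); M=R.from_quat(s['eef_rot']).inv(); A=(M*R.from_quat(W['orientation'])).as_matrix(); t=M.apply(W['xyz']-s['ee_pos'])
    print(f,'cam in tool',t.round(3))
    return np.where(z[...,None]>0,C@A.T+t,np.nan)
for f in ('w2','w3'):
    Q=Qof(f,0)*1000
    m=(abs(Q[...,0])<14)&(abs(Q[...,1])<45)&(Q[...,2]<(-7 if f=='w3' else 40))&(Q[...,2]>-60)
    q=Q[m]; vv,uu=np.nonzero(m)
    for lo in range(-60,45,6):
        k=(q[:,2]>=lo)&(q[:,2]<lo+6)
        if k.sum(): print(lo,k.sum(),'y',q[k][:,1].min().round(1),q[k][:,1].max().round(1),'absymin',abs(q[k][:,1]).min().round(1),'x',np.median(q[k][:,0]).round(1),'rows',vv[k].min(),vv[k].max())
E
```

```text
w2 cam in tool [ 0.071  0.    -0.178]
-60 94 y -19.9 20.7 absymin 19.4 x -4.6 rows 346 366
-54 252 y -31.1 32.1 absymin 19.4 x 11.1 rows 306 358
-48 369 y -30.2 31.3 absymin 19.9 x 10.1 rows 299 350
-42 331 y -29.0 30.0 absymin 19.3 x 9.9 rows 294 312
-36 324 y -28.2 29.5 absymin 19.2 x 9.9 rows 289 312
-30 281 y -28.4 29.4 absymin 19.2 x 9.9 rows 284 312
-24 299 y -28.1 29.1 absymin 19.2 x 9.7 rows 279 312
-18 82 y -28.4 29.2 absymin 19.3 x 9.8 rows 279 312
w3 cam in tool [ 0.071  0.    -0.178]
-60 57 y -2.4 3.3 absymin 2.0 x -4.8 rows 346 366
-54 97 y -9.0 10.2 absymin 3.2 x 10.8 rows 307 312
-48 257 y -10.1 11.0 absymin 3.0 x 9.9 rows 300 312
-42 262 y -11.2 12.0 absymin 2.6 x 10.1 rows 295 312
-36 242 y -11.2 12.0 absymin 2.4 x 10.2 rows 289 312
-30 267 y -11.2 12.1 absymin 2.0 x 9.9 rows 284 312
-24 192 y -11.3 12.1 absymin 2.1 x 10.2 rows 280 288
-18 78 y -10.5 11.7 absymin 2.1 x 10.0 rows 279 283
-12 29 y -1.3 2.7 absymin 0.2 x -6.6 rows 268 312
```

```bash
python3 - <<'E'
from h import *
s=read_state()
c=dict(np.load('pics/w2.npz'))
v,u=np.mgrid[:480,:640]; a=(u-c['cx'])/c['fx']; b=(v-c['cy'])/c['fy']; th=np.hypot(a,b); z=c['range_z']
k=np.tan(th)/np.maximum(th,1e-9); C=np.stack([a*k*z,b*k*z,z],-1)
M=R.from_quat(s['eef_rot']).inv(); Q=1000*(C@(M*R.from_quat(c['orientation'])).as_matrix().T)
W=dict(np.load('pics/w3.npz'));A=(M*R.from_quat(W['orientation'])).as_matrix();t=M.apply(W['xyz']-s['ee_pos'])*1000
Q=1000*(C@A.T)+t
m=(z>0)&(Q[...,2]<20); q=Q[m]
for lo in range(-140,20,8):
    k=(q[:,2]>=lo)&(q[:,2]<lo+8)
    if k.sum(): print(lo,k.sum(),'x',q[k][:,0].min().round(),q[k][:,0].max().round(),'y',q[k][:,1].min().round(),q[k][:,1].max().round())
E
```

```text
-140 12260 x 20.0 28.0 y -51.0 18.0
-132 31152 x -18.0 38.0 y -95.0 96.0
-124 12148 x -16.0 38.0 y -80.0 82.0
-116 21630 x -22.0 39.0 y -87.0 88.0
-108 17820 x -37.0 39.0 y -86.0 87.0
-100 6421 x -37.0 39.0 y -86.0 88.0
-92 2425 x -36.0 38.0 y -86.0 88.0
-84 418 x -1.0 15.0 y -26.0 27.0
-76 321 x -6.0 10.0 y -25.0 26.0
-68 1021 x -10.0 5.0 y -25.0 26.0
-60 148 x -10.0 12.0 y -31.0 32.0
-52 439 x -10.0 12.0 y -31.0 32.0
-44 459 x -10.0 12.0 y -30.0 30.0
-36 406 x -0.0 12.0 y -28.0 29.0
-28 405 x -4.0 12.0 y -28.0 29.0
-20 175 x -6.0 12.0 y -28.0 29.0
```

The depth data shows the real fingertips about 30 mm short of the reported TCP: they sit at tool z = -16 mm instead of +14 mm. The gripper body is shifted by the same amount, so I'll command z 30 mm lower from here on. Reopen, descend and grip again.

Emit:
carry_out(
  moves=[
    [0,0,0,0,0,0],
    [0,0,0,0,0,0],
    [-0.07,0.02,0,0,0,0.15],
    [0,0,0.35,0,0,0],
    [0,0,0.35,0,0,0],
    [0,0,0,0,0,0],
  ],
  fingers=40,
)

```text
time: 6.18
ee_pos: [0.6044, -0.0338, 0.0963]
eef_rot: [0.667, 0.745, -0.001, -0.001]
ft_force: [0.7, -0.3, 0.1]
width: 0.0398
grip_force: 0.0
```

Emit:
carry_out(
  moves=[
    [0,0,0,0,0,0],
    [0,0,0,0,0,0],
    [0,0,0,0,0,0],
    [0,0,0,0,0,0],
    [0,0,0,0,0,0],
  ],
  fingers=5,
  force=25,
)

```text
time: 6.8
ee_pos: [0.6056, -0.0338, 0.0985]
eef_rot: [0.667, 0.745, 0.0, 0.0]
ft_force: [-0.7, -0.2, 2.3]
width: 0.0117
grip_force: 25.0
```

```bash
python3 - <<'E'
from h import *
rel(.6045,-.034,.097,-7.8)
print(read_state()['torque'])
E
```

```text
t 6.8 pos [ 0.6056 -0.0338  0.0985] yaw 96.3 q [ 0.59  0.49 -0.79  1.61  0.37  1.2  -0.17] F [-0.7 -0.2  2.3] w 0.0117 g 24.982346892356873
shift units [-0.002 -0.028  0.038] turn units [ 3.0000e-03 -0.0000e+00  1.3014e+01]
[-0.09554292  0.1443895  -0.05750649]
```

Emit:
carry_out(
  moves=[
    [0,0,0,0,0,0.4],
    [0,0,0,0,0,0.8],
    [0,0,0,0,0,0.8],
    [0,0,0,0,0,0.8],
    [0,0,0,0,0,0.8],
    [0,0,0,0,0,0.8],
    [0,0,0,0,0,0.8],
    [0,0,0,0,0,0.8],
    [0,0,0,0,0,0.8],
    [0,0,0,0,0,0.8],
    [0,0,0,0,0,0.8],
    [0,0,0,0,0,0.8],
    [0,0,0,0,0,0.8],
    [0,0,0,0,0,0.8],
    [0,0,0,0,0,0.8],
    [0,0,0,0,0,0.8],
    [0,0,0,0,0,0.8],
    [0,0,0,0,0,0],
    [0,0,0,0,0,0],
  ],
)

```text
time: 9.18
ee_pos: [0.6062, -0.0344, 0.0987]
eef_rot: [0.997, -0.08, 0.001, 0.0]
ft_force: [3.6, -2.9, 2.0]
width: 0.012
grip_force: 25.0
```

```bash
python3 - <<'E'
from h import *
rel(.6045,-.034,.097,-7.8)
print(read_state()['torque'])
E
```

```text
t 9.18 pos [ 0.6062 -0.0344  0.0987] yaw -9.2 q [ 0.35  0.41 -0.47  1.62  0.2   1.15 -1.89] F [ 3.6 -2.9  2. ] w 0.012 g 24.98784989118576
shift units [-0.044 -0.003  0.042] turn units [ 0.004 -0.012 -0.171]
[-0.81921392 -0.84230547  0.03695973]
```

Emit:
carry_out(
  moves=[
    [0,0,0,0,0,0],
    [0,0,0,0,0,0],
    [0,0,0,0,0,0],
    [0,0,-0.8,0,0,0],
    [0,0,-0.8,0,0,0],
    [0,0,-0.4,0,0,0],
    [-1,0,-0.2,0,0,-0.9],
    [-1,0,0,0,0,0],
    [0,0,0,0,0,0],
  ],
  fingers=40,
)

```text
time: 10.3
ee_pos: [0.5239, -0.026, 0.1859]
eef_rot: [1.0, -0.018, -0.001, 0.001]
ft_force: [0.4, 0.2, -0.1]
width: 0.0401
grip_force: 0.0
```

```bash
python3 - <<'E'
from h import *
c=shot('wrist','w4')
v,u=np.mgrid[:480,:640]; a=(u-c['cx'])/c['fx']; b=(v-c['cy'])/c['fy']; th=np.hypot(a,b); z=c['range_z']
k=np.tan(th)/np.maximum(th,1e-9); P=np.stack([a*k*z,b*k*z,z],-1)@R.from_quat(c['orientation']).as_matrix().T+c['xyz']
np.save('pics/w4P.npy',P)
m=(z>0)&(abs(P[...,2]-.131)<.006)&(np.hypot(P[...,0]-.604,P[...,1]+.034)<.03)
print(m.sum(), cv2.minAreaRect((P[m][:,:2]*1000).astype(np.float32)))
m=(z>0)&(abs(P[...,2]-.103)<.003)&(np.hypot(P[...,0]-.596,P[...,1]+.033)<.06)
print(m.sum(), cv2.minAreaRect((P[m][:,:2]*1000).astype(np.float32)))
m=(z>0)&(abs(P[...,2]-.086)<.008)&(np.hypot(P[...,0]-.51,P[...,1]+.022)<.035)
q=P[m]; print(len(q)); 
if len(q)>5: print(cv2.minAreaRect((q[:,:2]*1000).astype(np.float32)), q[:,2].max())
rel(.5095,-.021,.12,82.2)
E
```

```text
1333 ((605.2421264648438, -34.260047912597656), (12.388455390930176, 44.6083984375), 81.30900573730469)
5114 ((598.438232421875, -33.145118713378906), (63.897159576416016, 73.20403289794922), 80.73514556884766)
1376
((521.6767578125, -21.852684020996094), (58.070274353027344, 34.44429016113281), 87.5185317993164) 0.091923055998825
t 10.35 pos [ 0.5253 -0.0262  0.1861] yaw -2.1 q [ 0.44  0.17 -0.52  1.73  0.09  1.27 -1.71] F [-0.1 -0.9  0.5] w 0.04 g 0.0
shift units [-0.4   -0.116  1.653] turn units [ 6.0000e-03  6.0000e-03 -1.0538e+01]
```

View pics/w4.png

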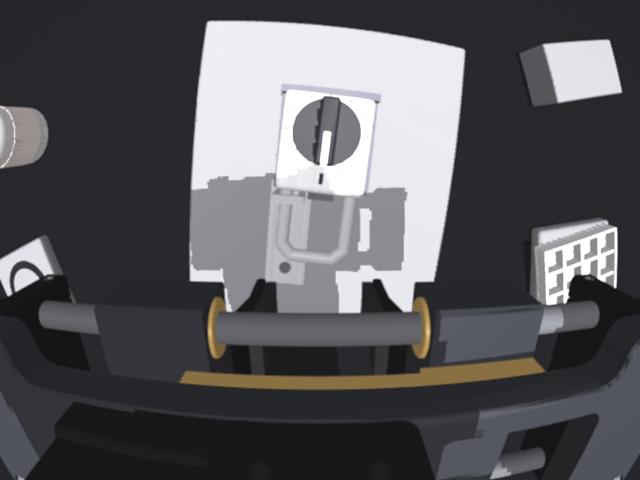

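The pointer (322,165) now faces the opening mark (321,180). The crossbar is at about (318,257).

```bash
python3 - <<'E'
from h import *
P=np.load('pics/w4P.npy'); P=P[np.isfinite(P).all(-1)&(P[...,2]<.3)]
Lk=R.from_euler('z',-8.5,degrees=True); q=Lk.inv().apply(P-[.5975,-.033,0])*1000
m=(abs(q[:,1])<14)&(q[:,2]>78)&(q[:,2]<96)&(q[:,0]<-60)&(q[:,0]>-110); x=q[m]
print(len(x),np.percentile(x[:,0],[2,50,98]),x[:,2].max(), x[x[:,2]>89][:,0].mean())
m=(q[:,0]<-65)&(q[:,0]>-75)&(q[:,2]>80)&(q[:,2]<96); print('legs y',np.percentile(q[m][:,1],[2,98]))
m=(q[:,2]>92)&(q[:,2]<101)&(q[:,0]<-38)&(q[:,0]>-60); print('arch',q[m].min(0),q[m].max(0))
cb=Lk.apply([x[x[:,2]>89][:,0].mean()/1000,0,0])+[.5975,-.033,0]; print(cb)
rel(cb[0],cb[1],.115,81.5)
E
```

```text
458 [-91.95209151 -86.23309974 -82.55444963] 91.8362084675185 -87.23120985234273
legs y [-27.52186381  28.82845669]
arch [-45.92663068  10.43175172  92.04785367] [-39.39986749  35.03111027  98.90794726]
[ 0.51122695 -0.02010641  0.        ]
t 10.35 pos [ 0.5253 -0.0262  0.1861] yaw -2.1 q [ 0.44  0.17 -0.52  1.73  0.09  1.27 -1.71] F [-0.1 -0.9  0.5] w 0.04 g 0.0
shift units [-0.358 -0.14   1.778] turn units [ 6.000e-03  6.000e-03 -1.045e+01]
```

Emit:
carry_out(
  moves=[
    [-0.358,-0.14,0,0,0,0],
    [0,0,0,0,0,-0.95],
    [0,0,0,0,0,-0.95],
    [0,0,0,0,0,-0.95],
    [0,0,0,0,0,-0.95],
    [0,0,0,0,0,-0.95],
    [0,0,0,0,0,-0.95],
    [0,0,0,0,0,-0.95],
    [0,0,0,0,0,-0.95],
    [0,0,0,0,0,-0.95],
    [0,0,0,0,0,-0.95],
    [0,0,0.5,0,0,-0.95],
    [0,0,0.5,0,0,0],
    [0,0,0,0,0,0],
    [0,0,0,0,0,0],
  ],
  fingers=34,
)

```text
time: 12.22
ee_pos: [0.5123, -0.0194, 0.1469]
eef_rot: [0.757, 0.653, 0.0, 0.0]
ft_force: [-1.3, -0.5, -0.7]
width: 0.034
grip_force: 0.0
```

```bash
python3 - <<'E'
from h import *
rel(.511,-.020,.055,81.5)
E
```

```text
t 12.22 pos [ 0.5123 -0.0194  0.1469] yaw 81.5 q [ 0.53  0.18 -0.63  1.81  0.12  1.19 -0.29] F [-1.3 -0.5 -0.7] w 0.034 g 0.0
shift units [-0.02  -0.031  2.297] turn units [ 0.004 -0.002  0.002]
```

Emit:
carry_out(
  moves=[
    [-0.02,-0.03,0.6,0,0,0],
    [0,0,0.6,0,0,0],
    [0,0,0.6,0,0,0],
    [0,0,0.3,0,0,0],
    [0,0,0.2,0,0,0],
    [0,0,0,0,0,0],
  ],
)

```text
time: 12.98
ee_pos: [0.5108, -0.0203, 0.0545]
eef_rot: [0.758, 0.653, 0.0, 0.0]
ft_force: [-0.1, -0.5, -0.1]
width: 0.0342
grip_force: 0.0
```

Emit:
carry_out(
  moves=[
    [0,0,0,0,0,0],
    [0,0,0,0,0,0],
    [0,0,0,0,0,0],
    [0,0,0,0,0,0],
    [0,0,0,0,0,0],
  ],
  fingers=5,
  force=20,
)

```text
time: 13.6
ee_pos: [0.5106, -0.0204, 0.0544]
eef_rot: [0.758, 0.653, -0.0, 0.0]
ft_force: [-0.9, -0.4, 2.8]
width: 0.0087
grip_force: 20.0
```

```bash
python3 - <<'E'
from h import *
rel(.511-.033*.989,-.020+.033*.148,.055,81.5)
E
```

```text
t 13.6 pos [ 0.5106 -0.0204  0.0544] yaw 81.5 q [ 0.5   0.29 -0.61  1.9   0.2   1.01 -0.35] F [-0.9 -0.4  2.8] w 0.0087 g 19.995804727077484
shift units [ 0.012 -0.818 -0.016] turn units [0.    0.001 0.001]
```

Gripped. Pull out along tool -y (lock -x).

Emit:
carry_out(
  moves=[
    [0,-0.1,0,0,0,0],
    [0,-0.15,0,0,0,0],
    [0,-0.15,0,0,0,0],
    [0,-0.15,0,0,0,0],
    [0,-0.15,0,0,0,0],
    [0,-0.08,0,0,0,0],
    [0,0,0,0,0,0],
    [0,0,0,0,0,0],
    [0,0,0,0,0,0],
  ],
)

```text
time: 14.72
ee_pos: [0.4793, -0.0158, 0.054]
eef_rot: [0.757, 0.653, -0.0, -0.0]
ft_force: [-1.4, -0.3, 2.3]
width: 0.0089
grip_force: 20.0
```

Emit:
carry_out(
  moves=[
    [0,0,0,0,0,0],
    [0,0,0,0,0,0],
    [0,0,-0.5,0,0,0],
    [0,0,-1,0,0,0],
    [0,0,-1,0,0,0.75],
    [0,0,-0.6,0,0,0.95],
    [0,0,0,0,0,0.95],
    [0,0,0,0,0,0.95],
    [0,0,0,0,0,0.95],
    [0,0,0,0,0,0.95],
    [0,0,0,0,0,0.95],
    [0,0,0,0,0,0.95],
    [0,0,0,0,0,0.95],
    [0,0,0,0,0,0.95],
    [0,0,0,0,0,0.95],
    [0,0,0,0,0,0.95],
    [0,0,0,0,0,0],
    [0,0,0,0,0,0],
  ],
  fingers=34,
)

```text
time: 16.98
ee_pos: [0.4798, -0.0157, 0.1782]
eef_rot: [0.998, -0.069, 0.0, 0.0]
ft_force: [0.4, 0.3, 0.3]
width: 0.034
grip_force: 0.0
```

```bash
python3 - <<'E'
from h import *
c=shot('wrist','w5')
v,u=np.mgrid[:480,:640]; a=(u-c['cx'])/c['fx']; b=(v-c['cy'])/c['fy']; th=np.hypot(a,b); z=c['range_z']
k=np.tan(th)/np.maximum(th,1e-9); P=np.stack([a*k*z,b*k*z,z],-1)@R.from_quat(c['orientation']).as_matrix().T+c['xyz']
m=(z>0)&(abs(P[...,2]-.103)<.003)&(np.hypot(P[...,0]-.596,P[...,1]+.033)<.06)
print(m.sum(), cv2.minAreaRect((P[m][:,:2]*1000).astype(np.float32)))
rel(.597,-.033,.15,-8.5)
E
```

```text
5288 ((596.0881958007812, -32.536949157714844), (63.97098159790039, 71.87960815429688), 81.17106628417969)
t 17.02 pos [ 0.4798 -0.0157  0.1782] yaw -7.9 q [ 0.5   0.07 -0.58  1.84  0.04  1.24 -1.8 ] F [ 0.2  0.1 -0.2] w 0.034 g 0.0
shift units [2.962 0.023 0.705] turn units [0.    0.    0.069]
```

View pics/w5.png

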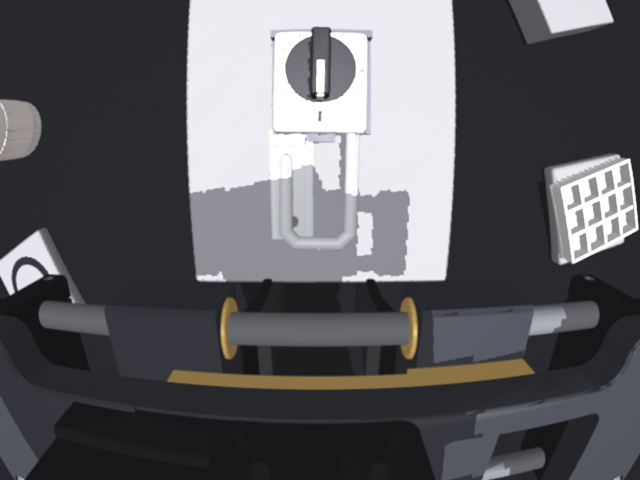

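The shackle is out: the free leg end is at (286,155), and the lock is still in the saddle at (320,80). Next I grip the body.

Emit:
carry_out(
  moves=[
    [1,0.01,0,0,0,0],
    [1,0,0,0,0,0],
    [0.94,0,0,0,0,0],
    [0,0,0.5,0,0,0],
    [0,0,0,0,0,0],
  ],
  fingers=87,
  force=45,
)

```text
time: 17.65
ee_pos: [0.5952, -0.0327, 0.1566]
eef_rot: [0.998, -0.07, -0.002, -0.0]
ft_force: [0.5, 0.1, -0.2]
width: 0.0757
grip_force: 0.0
```

```bash
python3 - <<'E'
from h import *
rel(.5965,-.0327,.060,-8.5)
E
```

```text
t 17.65 pos [ 0.5952 -0.0327  0.1566] yaw -8.0 q [ 0.43  0.36 -0.56  1.58  0.19  1.26 -1.87] F [ 0.5  0.1 -0.2] w 0.0757 g 0.0
shift units [ 0.039 -0.004  2.414] turn units [-0.001  0.023  0.061]
```

Emit:
carry_out(
  moves=[
    [0,0,0,0,0,0.06],
    [0,0,0.7,0,0,0],
    [0,0,0.7,0,0,0],
    [0,0,0.5,0,0,0],
    [0,0,0.3,0,0,0],
    [0,0,0.2,0,0,0],
    [0,0,0,0,0,0],
  ],
)

```text
time: 18.52
ee_pos: [0.5962, -0.0327, 0.0622]
eef_rot: [0.997, -0.075, -0.0, 0.0]
ft_force: [-0.0, 0.6, -0.1]
width: 0.0873
grip_force: 0.0
```

Emit:
carry_out(
  moves=[
    [0,0,0,0,0,0],
    [0,0,0,0,0,0],
    [0,0,0,0,0,0],
    [0,0,0,0,0,0],
    [0,0,0,0,0,0],
  ],
  fingers=50,
  force=45,
)

```text
time: 19.15
ee_pos: [0.5964, -0.0328, 0.0626]
eef_rot: [0.997, -0.075, 0.0, 0.0]
ft_force: [-1.5, -0.5, 3.2]
width: 0.0641
grip_force: 45.0
```

Emit:
carry_out(
  moves=[
    [0,0,-0.2,0,0,0],
    [0,0,-0.4,0,0,0],
    [0,0,-0.5,0,0,0],
    [0,0,-0.5,0,0,0],
    [0,0,-0.5,0,0,0],
    [0,0,-0.3,0,0,0],
    [0,0,0,0,0,-0.6],
    [0,0,0,0,0,-0.9],
    [0,0,0,0,0,-0.9],
    [0,0,0,0,0,-0.9],
    [0,0,0,0,0,-0.9],
    [0,0,0,0,0,-0.8],
    [0,0,0,0,0,0],
  ],
)

```text
time: 20.78
ee_pos: [0.596, -0.0328, 0.1583]
eef_rot: [0.963, 0.27, -0.0, -0.0]
ft_force: [-0.0, 1.0, -3.8]
width: 0.0638
grip_force: 45.0
```

```bash
python3 - <<'E'
from h import *
rel(.4545,.3455,.118,32)
E
```

```text
t 20.77 pos [ 0.596  -0.0328  0.1583] yaw 31.4 q [ 0.51  0.38 -0.66  1.57  0.24  1.27 -1.21] F [-0.   1.  -3.8] w 0.0638 g 44.99350531026721
shift units [ 1.905 -9.915  1.01 ] turn units [-0.002  0.002 -0.077]
```

Emit:
carry_out(
  moves=[
    [0.07,-0.35,0,0,0,0],
    [0.13,-0.7,0,0,0,0],
    [0.17,-0.9,0,0,0,0],
    [0.17,-0.9,0,0,0,0],
    [0.17,-0.9,0,0,0,0],
    [0.17,-0.9,0,0,0,0],
    [0.17,-0.9,0,0,0,0],
    [0.17,-0.9,0,0,0,0],
    [0.17,-0.9,0,0,0,0],
    [0.17,-0.9,0,0,0,0],
    [0.17,-0.8,0.2,0,0,0],
    [0.13,-0.6,0.3,0,0,0],
    [0.05,-0.3,0.3,0,0,0],
    [0,0,0.2,0,0,0],
    [0,0,0,0,0,0],
    [0,0,0,0,0,0],
    [0,0,0,0,0,0],
  ],
)

```text
time: 22.9
ee_pos: [0.4544, 0.3463, 0.1187]
eef_rot: [0.963, 0.27, 0.0, 0.0]
ft_force: [1.4, -0.3, -4.7]
width: 0.0635
grip_force: 45.0
```

```bash
python3 - <<'E'
from h import *
rel(.4545,.3455,.118,32)
a=shot('scene','s6')['pixels'][160:360,300:560]; b=shot('wrist','w6')['pixels']
cv2.imwrite('pics/c6.png',np.hstack([cv2.resize(a,(390,300)),cv2.resize(b,(400,300))])[:,:,::-1])
E
```

```text
t 22.9 pos [0.4544 0.3463 0.1187] yaw 31.4 q [-0.05  0.4  -0.84  1.68  0.32  1.2  -1.99] F [ 1.4 -0.3 -4.7] w 0.0635 g 44.99446123838425
shift units [-0.009  0.017  0.017] turn units [ 0.002 -0.005 -0.08 ]
```

View pics/c6.png

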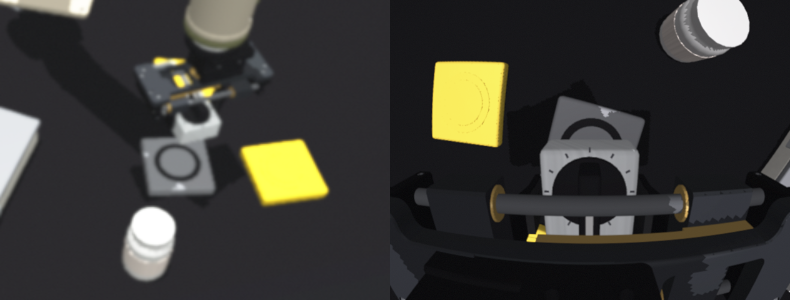

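The lock hangs level in the jaws above the grey ringed reader (wrist half, lock at (590,190); scene half, reader at (178,163)). It is clear of everything, so I hand in.

```bash
python3 -c "
from bench import r
print(r.close_job())"
```

```text
the job is handed in; nothing more can be done
None
```

I opened the lock, pulled the shackle out in the saddle, and handed in with the lock gripped level about 10 cm above the free reader; no verdict was returned.

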